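# Load a label holder and press it home behind the shelf lip

## Task

In front of the bench shelf, slide the wider label plate out of the slotted wooden block and down into the pocket of the aluminium label holder that stands on the bench, right to the bottom. Then set the loaded holder upright on the shelf's upturned near lip, directly in front of the round tin, and push it down, feeling for the lip, until the lip is fully home in the holder's lower slot. Finish still gripping the holder and pressing it down firmly (about 10 N), so that it can be fixed there, and leave the narrow plate, the block and the stock on the shelf where they are.

Things in the scene. Friction and masses are not known exactly. Their poses are not given: they have to be found in the camera images.
- plate_mid (a point): centre of the wider label plate: white laminate with a bolt picture, 5 mm thick (its x), 50 mm wide (its y), 70 mm tall (its z, up), 30 g. It stands loose in a saw cut of the wooden block, its lowest 24 mm in the cut. It is wider than the block, so both its upright edges are free all the way down
- narrow_plate_mid (a point): centre of the other label plate, to be left alone: the same but only 32 mm wide, with a nut picture, in the block's other cut
- block: slotted hardwood block fixed to the bench, 98 mm (its x) by 44 mm (its y) by 46 mm tall, origin at the centre of its underside; two saw cuts run along its y at x = -25 and +25 mm, each 7 mm wide and 24 mm deep
- holder_mid (a point): centre of the aluminium label holder, loose, standing on the bench on its two legs: 22 mm thick (its x), 62 mm wide (its y), 50 mm tall (its z), about 110 g. In its top is a closed pocket 8 mm (x) by 54 mm (y), 22 mm deep, the mouth bevelled by 3 mm. A plate that is home in it stands 48 mm out, its centre 38 mm above this point
- lip_mid (a point): top of the shelf's near lip, half-way along. The shelf is a fixed low steel tray, 200 mm deep, 460 mm wide, its floor 100 mm above the bench. The lip is its near edge turned up: rigid, 4 mm thick, top rounded, 28 mm above the tray's floor, along this frame's y; x points over the tray, z up. The first 70 mm behind the lip are empty
- tin_mid (a point): centre of the round steel tin with a lid, 73 mm in diameter, 58 mm tall, about 350 g, standing loose on the tray in one of three places, its centre 115 mm behind the lip; its x and y axes are parallel to those of the lip
- bin_mid (a point): centre of an open square plastic bin of nuts, 72 by 72 by 50 mm tall, in another of the three places on the tray; leave alone
- carton_mid (a point): centre of a cardboard carton, 70 mm (its x) by 84 mm by 55 mm tall, in the third place on the tray; leave alone
- holder_slot (a point): middle of the roof of the holder's lower slot, 3 mm below its centre, axes as the holder's. The slot is open at the bottom and both ends, runs along y between the two legs, is 7 mm wide and 22 mm deep, and flares to 14 mm at the very bottom. The holder is home when this point rests on the lip's top

How it is judged (in metres and radians):
On the way, in this order (a step that is already met when the one before it is completed fails the run):
1. the wider plate is home in the pocket of the holder, which stands upright on the bench (z of plate_mid in the frame of holder_mid below 0.0405 m and horizontal distance between plate_mid and holder_mid below 0.012 m and angle between holder_mid's own z axis and vertical below 0.1 rad and height (world z) of holder_mid below 0.03 m), for 0.2 s.
2. the loaded holder is home on the lip in front of the tin and pressed down (z of holder_slot in the frame of lip_mid between -0.003 and 0.0025 m and x of holder_slot in the frame of lip_mid between -0.004 and 0.004 m and y of holder_mid in the frame of tin_mid between -0.025 and 0.025 m and angle between holder_mid's own z axis and vertical below 0.12 rad and angle between the x axis of holder_mid and the x axis of lip_mid, either way round below 0.15 rad and z of plate_mid in the frame of holder_mid below 0.0405 m and horizontal distance between plate_mid and holder_mid below 0.012 m and contact force between holder and shelf above 4 N and contact force between the fingers and holder above 3 N), for 0.3 s.
At the end, for the whole second after the job is handed in: Through the last second: slot roof within 2.5 mm of the lip's top, holder centred on the lip within 4 mm, before the tin within 25 mm, upright within 0.12 rad, along the lip within 0.15 rad, plate within 2.5 mm of the pocket floor, fingers gripping the holder, pressed on the lip with over 4 N (all of step 2); the arm keeps its last pose, push and grip.
It fails at once if the tin, the bin or the carton is shifted by more than 15 mm (distance of any of tin_mid, bin_mid, carton_mid from where it was at the start of the episode above 0.015 m).
It fails at once if the narrow plate is shifted by more than 15 mm (distance of narrow_plate_mid from where it was at the start of the episode above 0.015 m).
It also fails if it takes over 64 s, if anything falls off the work surface, if the arm or the gripper's body presses on something with over 40 N, if the wrist force passes 120 N, or if a joint passes its speed limit or range.

## Robot

A 6-joint arm with a two-finger parallel gripper is mounted at the origin on the work surface. World frame = base frame: x ahead of the robot, y to its left, z up, the work surface at z = 0. Lengths are in m, angles in degrees, forces in N, time in s.
With the tool pointing down it reaches from about 0.4 to 0.825 m from the base axis. Payload 7 kg.
Tool frame: the origin (TCP) lies midway between the tips of the shut fingers; the grasp point (between the pads) lies 19 mm behind it; z points along the fingers, y is the direction in which the jaws open and shut (so a half turn about z gives the same grasp; the last joint's range is limited). The gripper opens to 88 mm and grips with 3 to 60 N. Pads are 19 mm wide; open, the fingers measure 130 mm over their backs; the gripper's body (78 mm by 193 mm) begins 47 mm behind the grasp point.
Start: joints at [-54.654, 20.546, 0.682, 0, -70.136, -16.507], TCP at [0.218, -0.639, 0.227] pointing down, gripper open.
Joint ranges: [-176.03, 176.03], [-82.01, 121.73], [-58.28, 71.71], [-173.87, 95.51], [-174.79, -0.11], [-173.66, 173.66]. Speed limits (degrees/s): [136.94, 136.94, 172.46, 180, 180, 180].

## Interface

Orientations are given as [roll, pitch, yaw] about the fixed x, y, z axes, in that order (R = Rz(yaw) Ry(pitch) Rx(roll)).
In Python, from plant import get_state, capture, close_job gives the robot as it stands.
- The arm moves only by the tool apply_moves, never from a script. Its argument "commands" is a list of rows, each an object with "grip": the opening, from 0 (shut) to 1 (fully open); "dp": the shift along the tool's x, y, z in mm, a list of three; "yaw": the turn about the tool's z in rad. A call has 1 to 12 rows; each row is the pose to reach, as a shift and turn from the pose commanded when the call began, along the tool's axes at that moment; what a row does not reach only later rows make up. A row lasts 1/8 s, in which the tool goes at most 62.5 mm and 10.7 degrees, less where a joint would pass 70% of its speed; a pose out of reach is approached as far as the arm can. A call with a gripper value outside its range is refused whole. The fingers move at their own pace and stop on an object; "newtons" is the grip in N (left out, the last holds). Time passes only in rows, so rows that repeat a pose let the fingers close. It gives the time, the measured TCP pose, the force and the opening at its end, in the units of the state.
- get_state(): the state, without advancing time (a new reading comes with each control period).
- capture(name): name is "scene" or "side" or "wrist"; returns a dict with "color" (384x512x3 uint8, red, green, blue), "camera_matrix" (3x3 intrinsics, pixels), "xyz" and "rotation" of the camera in the world; the wrist camera has in their place "T_tool_cam" (4x4, takes a point from camera to tool coordinates, whose origin is the TCP and whose axes are the flange's). Camera axes: x right, y up, looking along -z (the intrinsics and any distortion apply to the point x, -y, -z); pixel columns grow to the right and rows downward; lengths in m; the calibration is good to about 2 mm. The wrist camera is an equidistant fisheye: a pixel r from the principal point sees the ray r / f radians off the axis. A picture is of the moment at which its call begins: read the wrist's pose just before it. There is no depth.
- close_job(): hands the job in, once; it reports no verdict.
The state is a dict: "time_s": time; "joints": joint angles; "qd": joint speeds; "joint_torque": joint torques, N m; "tcp_pos": TCP position; "eef_rot": TCP orientation; "contact_force": force on the tool from outside, world axes, zero at the start; "moment": the same for the moment, N m; "gripper_width": finger opening in m.
Only numpy, scipy, OpenCV 4.12 (cv2) and the standard library are available. Lean on these libraries where they do the work, as an engineer would, in place of code of your own. Each camera call takes 0.05 s, during which the arm holds its last target.

## Working session

There is one attempt and no reset: what is moved stays moved. The work goes in short steps, Python scripts to look and compute and a tool call to move; the robot and the scene stay as the last step left them, time stands still between calls to the robot, and variables do not carry over. Pictures are saved under pics/ and viewed, and the job is handed in when it is done.

Besides the shell and the picture viewer there is one more tool, called after "Call:" by a JSON object that holds its "fn" and its "kwargs", one argument or row to a line. apply_moves: Moves the arm, as the interface text tells. Its arguments: {"type":"object","properties":{"commands":{"type":"array","items":{"type":"object","properties":{"grip":{"type":"number"},"dp":{"type":"array","items":{"type":"number"}},"yaw":{"type":"number"}}}},"newtons":{"type":"number"}},"required":["commands"]}

```bash
ls -la; mkdir -p pics; cat > h.py <<'E'
import numpy as np, cv2
from plant import get_state, capture
from scipy.spatial.transform import Rotation as R
E
python3 - <<'E'
from h import *
print(get_state())
for n in ["scene","side","wrist"]:
    c=capture(n); cv2.imwrite(f"pics/{n}0.png",c["color"][:,:,::-1])
    np.savez(f"{n}0.npz",**c)
    print(n,{k:np.round(v,4).tolist() for k,v in c.items() if k!="color"})
E
```

```text
total 12
drwxr-xr-x  3 agent agent 4096 Dec  7 08:34 .
drwxr-xr-x 23 root  root  4096 Dec  7 08:34 ..
drwxr-xr-x  2 agent agent 4096 Dec  7 08:34 pics
{'time_s': 0.0, 'joints': array([-5.46543925e+01,  2.05923656e+01,  6.32152678e-01, -1.93801445e-02,
       -7.01337267e+01, -1.65085315e+01]), 'qd': array([-0.01008898, -0.02848008, -0.04102715, -0.04612108,  0.00791866,
        0.00568805]), 'joint_torque': array([ 9.13797812e-04, -5.82720208e+01,  2.93062913e+01,  6.99699104e+00,
        6.91094989e-03, -1.58930366e-04]), 'tcp_pos': array([ 0.21777313, -0.63838862,  0.22560218]), 'eef_rot': array([ 1.79904756e+02, -9.22890937e-03, -1.61169517e+02]), 'contact_force': array([-0.55889357, -0.15239478, -0.86421232]), 'moment': array([ 0.01079712,  0.00345933, -0.03019359]), 'gripper_width': 0.08747103147529876}
scene {'camera_matrix': [[459.7644, 0.0, 262.4466], [0.0, 459.7644, 194.3595], [0.0, 0.0, 1.0]], 'xyz': [1.0527, 0.0006, 0.8657], 'rotation': [31.2466, -0.0615, 91.9067]}
side {'camera_matrix': [[448.5659, 0.0, 260.9836], [0.0, 448.5659, 196.9543], [0.0, 0.0, 1.0]], 'xyz': [0.5525, -0.8755, 0.84], 'rotation': [48.2485, -1.1641, -2.2165]}
wrist {'camera_matrix': [[297.3186, 0.0, 257.2076], [0.0, 297.3186, 188.6121], [0.0, 0.0, 1.0]], 'T_tool_cam': [[-0.0007, 0.9557, 0.2944, 0.0799], [1.0, 0.0006, 0.0005, 0.0006], [0.0003, 0.2944, -0.9557, -0.1579], [0.0, 0.0, 0.0, 1.0]]}
```

View pics/scene0.png

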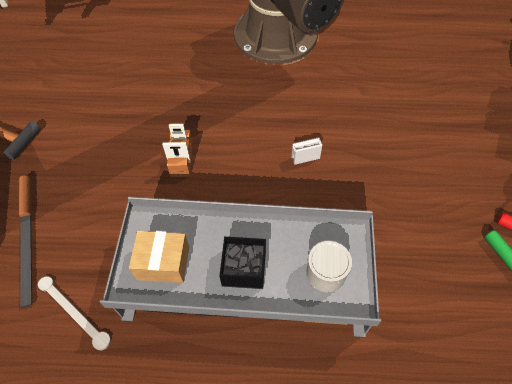

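View pics/side0.png

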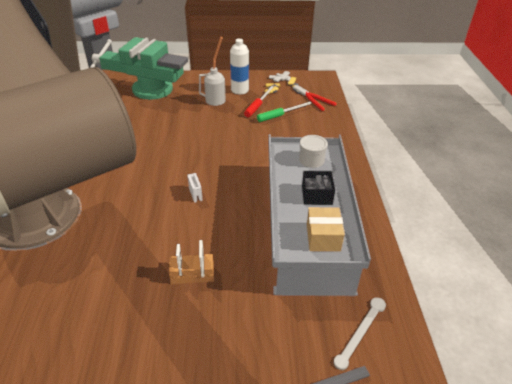

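View pics/wrist0.png

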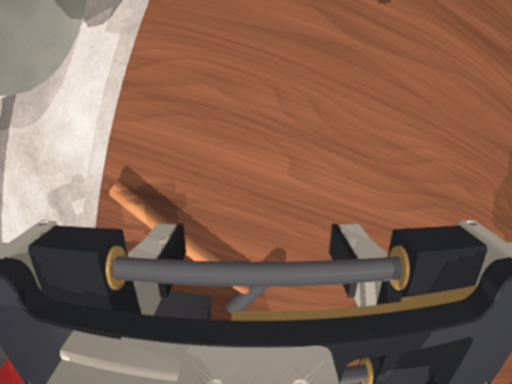

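```bash
python3 - <<'E'
from h import *
s=cv2.imread("pics/scene0.png"); d=cv2.imread("pics/side0.png")
cv2.imwrite("pics/z1.png",cv2.resize(s[110:190,140:220],None,fx=7,fy=7,interpolation=cv2.INTER_CUBIC))
cv2.imwrite("pics/z2.png",cv2.resize(s[120:180,270:350],None,fx=7,fy=7,interpolation=cv2.INTER_CUBIC))
a=cv2.resize(d[230:290,155:230],None,fx=7,fy=7,interpolation=cv2.INTER_CUBIC)
b=cv2.resize(d[165:210,175:217],None,fx=7,fy=7,interpolation=cv2.INTER_CUBIC)
cv2.imwrite("pics/z3.png",a);cv2.imwrite("pics/z4.png",b)
cv2.imwrite("pics/z5.png",cv2.resize(s[190:330,95:390],None,fx=2.7,fy=2.7,interpolation=cv2.INTER_CUBIC))
E
```

```text
(no output)
```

View pics/z1.png

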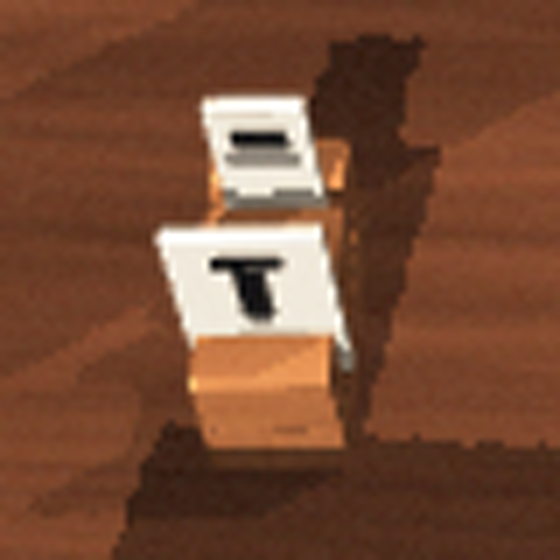

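View pics/z2.png

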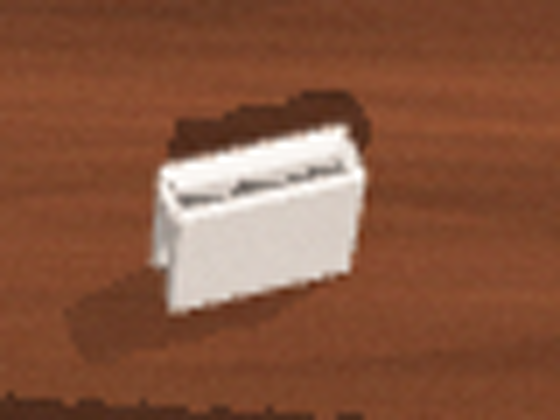

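View pics/z3.png

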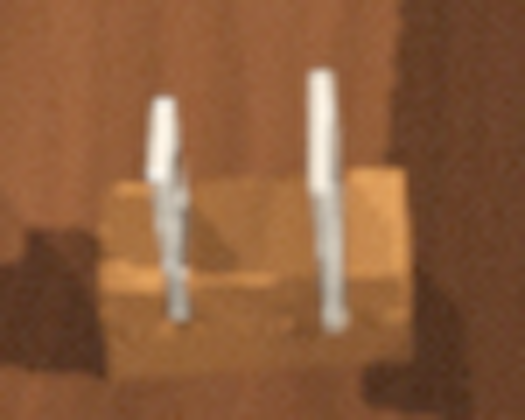

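View pics/z4.png

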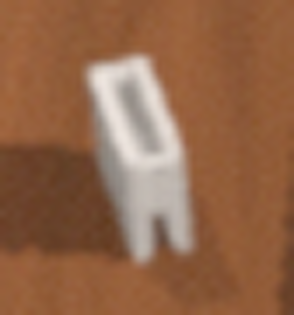

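View pics/z5.png

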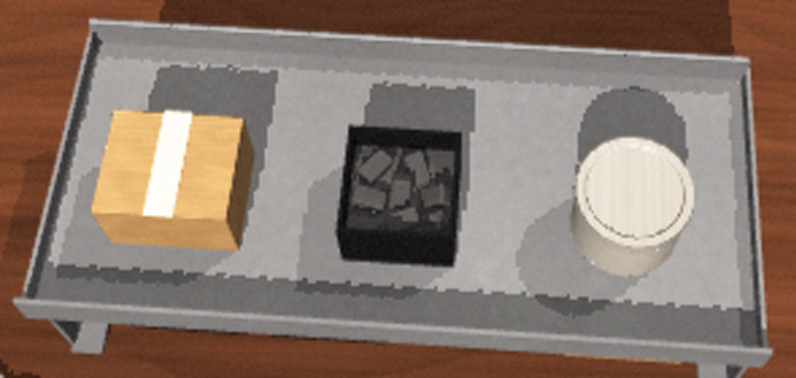

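```bash
cat >> h.py <<'E'
def load(f): return dict(np.load(f))
def ray(c,px):
    K=c["camera_matrix"]; x=(px[0]-K[0,2])/K[0,0]; y=(px[1]-K[1,2])/K[1,1]
    Rm=R.from_euler('xyz',c["rotation"],degrees=True).as_matrix()
    return np.array(c["xyz"]),Rm@np.array([x,-y,-1.])
def tool_T(st):
    T=np.eye(4);T[:3,:3]=R.from_euler('xyz',st["eef_rot"],degrees=True).as_matrix();T[:3,3]=st["tcp_pos"];return T
def wray(c,T,px):
    K=c["camera_matrix"]; u=np.array([px[0]-K[0,2],px[1]-K[1,2]]); r=np.linalg.norm(u); th=r/K[0,0]
    d=np.array([u[0]/r*np.sin(th),-u[1]/r*np.sin(th),-np.cos(th)])
    M=T@c["T_tool_cam"]; return M[:3,3],M[:3,:3]@d
def onz(o,d,z): return o+d*(z-o[2])/d[2]
def wproj(c,T,p):
    M=np.linalg.inv(T@c["T_tool_cam"]); q=M[:3,:3]@np.array(p)+M[:3,3]
    v=np.array([q[0],-q[1]]); th=np.arctan2(np.linalg.norm(v),-q[2]); K=c["camera_matrix"]
    return K[:2,2]+v/np.linalg.norm(v)*th*K[0,0]
def proj(c,p):
    Rm=R.from_euler('xyz',c["rotation"],degrees=True).as_matrix(); q=Rm.T@(np.array(p)-c["xyz"]); K=c["camera_matrix"]
    return K[:2,2]+K[0,0]*np.array([q[0],-q[1]])/-q[2]
def wcap(tag):
    st=get_state(); c=capture("wrist"); cv2.imwrite(f"pics/{tag}.png",c["color"][:,:,::-1])
    np.savez(f"{tag}.npz",tcp_pos=st["tcp_pos"],eef_rot=st["eef_rot"],**c)
    print("t",st["time_s"],"tcp",np.round(st["tcp_pos"],4),"rot",np.round(st["eef_rot"],2),"F",np.round(st["contact_force"],2),"w",round(st["gripper_width"],4))
    return c,tool_T(st)
E
python3 - <<'E'
from h import *
s=load("scene0.npz"); d=load("side0.npz")
f=lambda c,x,y,z:np.round(onz(*ray(c,(x,y)),z),4)
Z=lambda ox,oy,x,y,k=7:(ox+(x+.5)/k-.5,oy+(y+.5)/k-.5)
print("wide plate top L,R",f(s,*Z(140,110,158,232),.092),f(s,*Z(140,110,322,226),.092))
print("narrow top L,R",f(s,*Z(140,110,203,98),.092),f(s,*Z(140,110,303,97),.092))
print("holder top corners front",f(s,*Z(270,120,182,210),.05),f(s,*Z(270,120,360,178),.05),"back",f(s,*Z(270,120,165,168),.05),f(s,*Z(270,120,345,128),.05))
print("side: holder top",[f(d,*Z(175,165,x,y),.05) for x,y in((92,70),(145,60),(182,155),(130,165))])
print("side: wide plate top",[f(d,*Z(155,230,x,y),.092) for x,y in((320,70),(322,190))])
print("side: narrow",[f(d,*Z(155,230,x,y),.092) for x,y in((164,98),)])
print("lip",[f(s,*Z(95,190,x,y,2.7),.128) for x,y in((95,21),(748,60))])
print("tin top centre",f(s,*Z(95,190,637,192,2.7),.158))
E
```

```text
wide plate top L,R [ 0.4632 -0.2301  0.092 ] [ 0.4592 -0.181   0.092 ]
narrow top L,R [ 0.4108 -0.2238  0.092 ] [ 0.4093 -0.1929  0.092 ]
holder top corners front [0.4401 0.0542 0.05  ] [0.4255 0.1106 0.05  ] back [0.4236 0.0488 0.05  ] [0.4056 0.1065 0.05  ]
side: holder top [array([0.4021, 0.1054, 0.05  ]), array([0.4227, 0.1114, 0.05  ]), array([0.441 , 0.0526, 0.05  ]), array([0.4215, 0.047 , 0.05  ])]
side: wide plate top [array([ 0.4576, -0.1806,  0.092 ]), array([ 0.4614, -0.2312,  0.092 ])]
side: narrow [array([ 0.4088, -0.1917,  0.092 ])]
lip [array([ 0.6205, -0.2609,  0.128 ]), array([0.6362, 0.1881, 0.128 ])]
tin top centre [0.7483 0.1041 0.158 ]
```

Call:
{"fn": "apply_moves", "kwargs": {
  "commands": [
    {"dp":[-130,129,9],"yaw":-0.4,"grip":0.35},
    {"dp":[-260,258,18],"yaw":-0.9,"grip":0.35},
    {"dp":[-389,387,26],"yaw":-1.31,"grip":0.35},
    {"dp":[-389,387,26],"yaw":-1.31,"grip":0.35},
    {"dp":[-389,387,26],"yaw":-1.31,"grip":0.35},
    {"dp":[-389,387,26],"yaw":-1.31,"grip":0.35},
    {"dp":[-389,387,26],"yaw":-1.31,"grip":0.35},
    {"dp":[-389,387,26],"yaw":-1.31,"grip":0.35},
    {"dp":[-389,387,26],"yaw":-1.31,"grip":0.35},
    {"dp":[-389,387,26],"yaw":-1.31,"grip":0.35},
    {"dp":[-389,387,26],"yaw":-1.31,"grip":0.35},
    {"dp":[-389,387,26],"yaw":-1.31,"grip":0.35}
  ]
}}

```text
time_s: 1.65
tcp_pos: [0.4606, -0.1478, 0.2005]
eef_rot: [180.0, 0.0, -86.2]
contact_force: [-0.0, -0.6, -0.0]
gripper_width: 0.0308
```

```bash
python3 - <<'E'
from h import *
c,T=wcap("w1")
for p in ((.463,-.230,.092),(.459,-.181,.092),(.461,-.206,.046),(.4095,-.208,.092)): print(np.round(wproj(c,T,p),1))
E
```

```text
t 1.65 tcp [ 0.4606 -0.1478  0.2005] rot [179.99   0.   -86.18] F [-0.02 -0.62 -0.01] w 0.0308
[260.5  96.6]
[261.3 150.9]
[260.4 119.9]
[317.8 125.8]
```

View pics/w1.png

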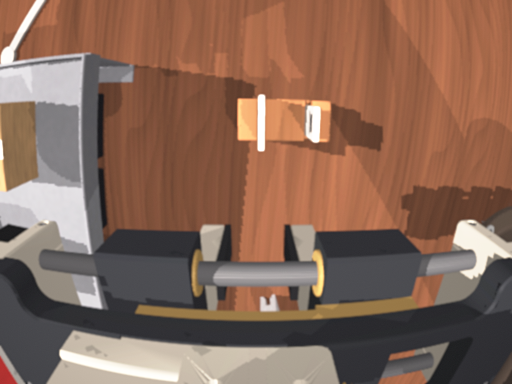

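```bash
cat >> h.py <<'E'
def wload(tag):
    c=dict(np.load(tag+".npz")); return c,tool_T(c)
E
python3 - <<'E'
from h import *
c,T=wload("w1")
im=c["color"]; m=cv2.inRange(im,(190,185,175),(255,255,255)); 
roi=np.zeros_like(m); roi[80:160,225:345]=m[80:160,225:345]
n,lab,stt,_=cv2.connectedComponentsWithStats(roi)
for i in range(1,n):
    if stt[i,4]<50: continue
    ys,xs=np.where(lab==i); P=np.array([onz(*wray(c,T,(x,y)),.092)[:2] for x,y in zip(xs,ys)],np.float32)
    print(stt[i],cv2.minAreaRect(P),P.mean(0))
cv2.imwrite("pics/w1z.png",cv2.resize(im[80:160,225:345,::-1],None,fx=6,fy=6,interpolation=cv2.INTER_CUBIC))
E
```

```text
[257  94   8  57 395] ((0.4614917039871216, -0.20704416930675507), (0.006300610955804586, 0.05062778666615486), 3.9753613471984863) [ 0.4610356  -0.20688146]
[306 106  15  37 452] ((0.41409558057785034, -0.20918215811252594), (0.012897776439785957, 0.032978594303131104), 5.129912376403809) [ 0.4139974  -0.21033417]
```

View pics/w1z.png

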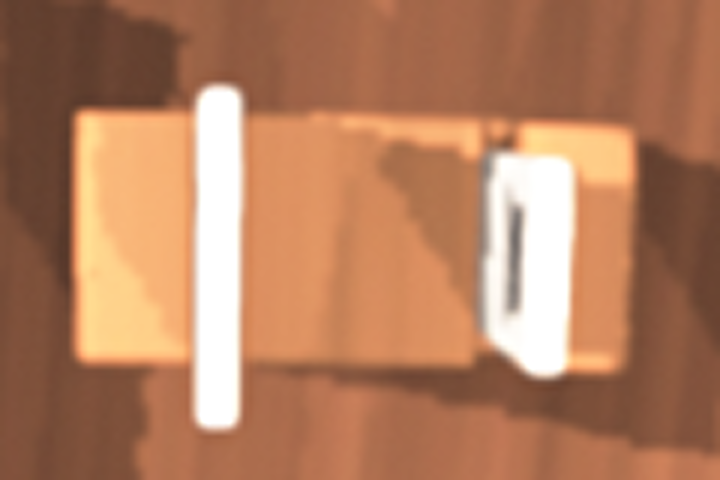

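Call:
{"fn": "apply_moves", "kwargs": {
  "commands": [
    {"dp":[59,3.5,0],"yaw":0,"grip":0.35},
    {"dp":[59,3.5,50],"yaw":0,"grip":0.35},
    {"dp":[59,3.5,100],"yaw":0,"grip":0.35},
    {"dp":[59,3.5,142],"yaw":0,"grip":0.35},
    {"dp":[59,3.5,142],"yaw":0,"grip":0.35},
    {"dp":[59,3.5,142],"yaw":0,"grip":0.35}
  ],
  "newtons": 20
}}

```text
time_s: 2.45
tcp_pos: [0.4625, -0.2067, 0.06]
eef_rot: [-179.9, -0.0, -86.1]
contact_force: [-0.4, 0.3, 0.5]
gripper_width: 0.0306
```

```bash
python3 - <<'E'
from h import *
c,T=wcap("w2")
for p in ((.463,-.230,.092),(.459,-.181,.092),(.461,-.206,.046),(.4095,-.208,.092)): print(np.round(wproj(c,T,p),1))
E
```

```text
t 2.45 tcp [ 0.4625 -0.2067  0.06  ] rot [-1.7993e+02 -4.0000e-02 -8.6120e+01] F [-0.44  0.33  0.46] w 0.0306
[259.3 224.4]
[260.3 306.8]
[259.4 229.6]
[359.2 267.7]
```

View pics/w2.png

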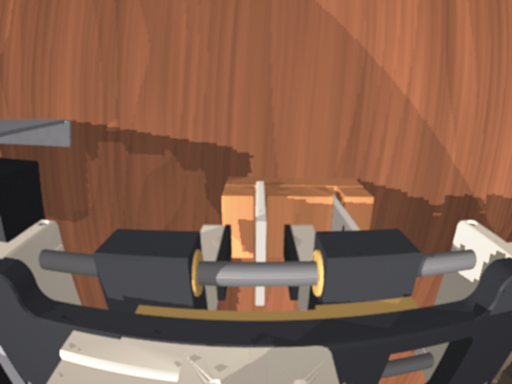

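Call:
{"fn": "apply_moves", "kwargs": {
  "commands": [
    {"dp":[0,0,0],"yaw":0,"grip":0.0},
    {"dp":[0,0,0],"yaw":0,"grip":0.0},
    {"dp":[0,0,0],"yaw":0,"grip":0.0},
    {"dp":[0,0,0],"yaw":0,"grip":0.0},
    {"dp":[0,0,0],"yaw":0,"grip":0.0},
    {"dp":[0,0,0],"yaw":0,"grip":0.0}
  ],
  "newtons": 20
}}

```text
time_s: 3.25
tcp_pos: [0.4619, -0.206, 0.059]
eef_rot: [-180.0, -0.0, -86.1]
contact_force: [-1.0, 1.3, 5.8]
gripper_width: 0.0048
```

Call:
{"fn": "apply_moves", "kwargs": {
  "commands": [
    {"dp":[0,0,-20],"yaw":0,"grip":0.0},
    {"dp":[0,0,-50],"yaw":0,"grip":0.0},
    {"dp":[0,0,-100],"yaw":0,"grip":0.0},
    {"dp":[-60,2.5,-100],"yaw":0,"grip":0.0},
    {"dp":[-120,5,-100],"yaw":-0.05,"grip":0.0},
    {"dp":[-180,7.5,-100],"yaw":-0.1,"grip":0.0},
    {"dp":[-240,10,-100],"yaw":-0.15,"grip":0.0},
    {"dp":[-300,12,-100],"yaw":-0.2,"grip":0.0},
    {"dp":[-358,14.5,-100],"yaw":-0.2,"grip":0.0},
    {"dp":[-358,14.5,-100],"yaw":-0.2,"grip":0.0},
    {"dp":[-358,14.5,-100],"yaw":-0.2,"grip":0.0}
  ]
}}

```text
time_s: 4.62
tcp_pos: [0.4224, 0.1501, 0.1582]
eef_rot: [179.9, -0.0, -74.6]
contact_force: [0.4, -0.6, -0.1]
gripper_width: 0.005
```

```bash
python3 - <<'E'
from h import *
c,T=wcap("w3")
for p in ((.4401,.0542,.05),(.4255,.1106,.05),(.4236,.0488,.05),(.4056,.1065,.05)): print(np.round(wproj(c,T,p),1))
s=capture("side");cv2.imwrite("pics/s3.png",s["color"][:,:,::-1])
E
```

```text
t 4.625 tcp [0.4224 0.1501 0.1582] rot [ 1.7995e+02 -2.0000e-02 -7.4580e+01] F [ 0.42 -0.6  -0.07] w 0.005
[266.7  80. ]
[265.4 144.6]
[286.3  79.3]
[287.8 146.2]
```

View pics/w3.png

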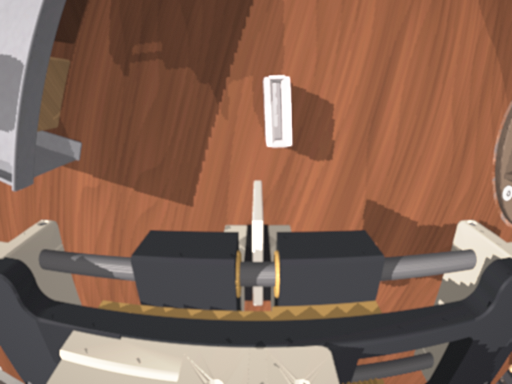

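View pics/s3.png

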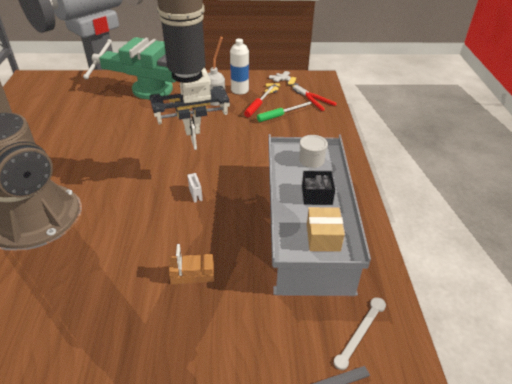

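```bash
python3 - <<'E'
from h import *
c,T=wload("w3")
im=c["color"]; m=cv2.inRange(im,(170,165,160),(255,255,255)); 
roi=np.zeros_like(m); roi[65:160,250:305]=m[65:160,250:305]
cs,_=cv2.findContours(roi,cv2.RETR_EXTERNAL,cv2.CHAIN_APPROX_NONE)
k=max(cs,key=cv2.contourArea)[:,0]
P=np.array([onz(*wray(c,T,p),.05)[:2] for p in k],np.float32)
print(cv2.boundingRect(k),cv2.minAreaRect(P))
# plate predicted: edge at tool x=+25, bottom z=+36/top z=-34
for tx in(-25,25):
  for tz in(-34,36): print(tx,tz,np.round(wproj(c,T,(T@[tx/1000,0,tz/1000,1])[:3]),1))
a=cv2.resize(im[65:160,240:310,::-1],None,fx=6,fy=6,interpolation=cv2.INTER_CUBIC)
b=cv2.resize(im[170:245,215:305,::-1],None,fx=6,fy=6,interpolation=cv2.INTER_CUBIC)
cv2.imwrite("pics/w3a.png",a);cv2.imwrite("pics/w3b.png",b)
E
```

```text
(263, 75, 29, 73) ((0.4232470989227295, 0.07847106456756592), (0.024297446012496948, 0.06527754664421082), 17.669384002685547)
-25 -34 [257.4 307.8]
-25 36 [257.3 246.5]
25 -34 [257.4 222.7]
25 36 [257.3 181. ]
```

View pics/w3a.png

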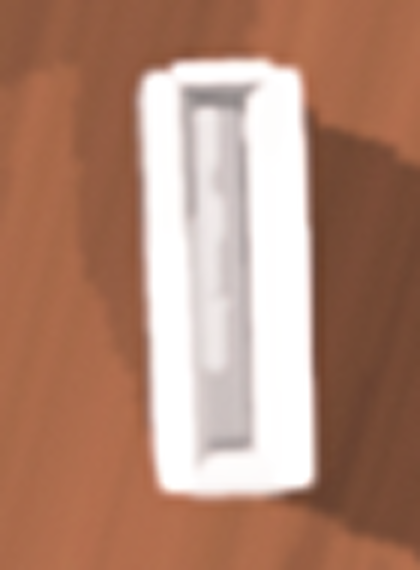

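View pics/w3b.png

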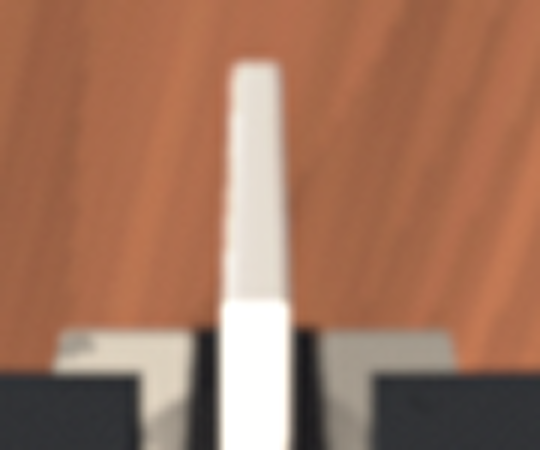

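Call:
{"fn": "apply_moves", "kwargs": {
  "commands": [
    {"dp":[40,10,20],"yaw":-0.037,"grip":0.0},
    {"dp":[68,18.3,40],"yaw":-0.037,"grip":0.0},
    {"dp":[68,18.3,60],"yaw":-0.037,"grip":0.0},
    {"dp":[68,18.3,60],"yaw":-0.037,"grip":0.0},
    {"dp":[68,18.3,60],"yaw":-0.037,"grip":0.0}
  ]
}}

```text
time_s: 5.35
tcp_pos: [0.4237, 0.0794, 0.0992]
eef_rot: [-180.0, -0.0, -72.6]
contact_force: [1.0, 0.5, 0.7]
gripper_width: 0.0047
```

```bash
python3 - <<'E'
from h import *
c,T=wcap("w4")
cv2.imwrite("pics/w4a.png",cv2.resize(c["color"][150:330,180:340,::-1],None,fx=3.3,fy=3.3,interpolation=cv2.INTER_CUBIC))
for n,box in (("side",(160,130,240,220)),("scene",(260,60,370,190))):
  s=capture(n);np.savez(n+"4.npz",**s); a,b,d,e=box
  cv2.imwrite(f"pics/{n}4.png",cv2.resize(s["color"][b:e,a:d,::-1],None,fx=5,fy=5,interpolation=cv2.INTER_CUBIC)[:600,:800])
E
```

```text
t 5.35 tcp [0.4237 0.0794 0.0992] rot [-179.96   -0.    -72.58] F [0.98 0.51 0.7 ] w 0.0047
```

View pics/w4a.png

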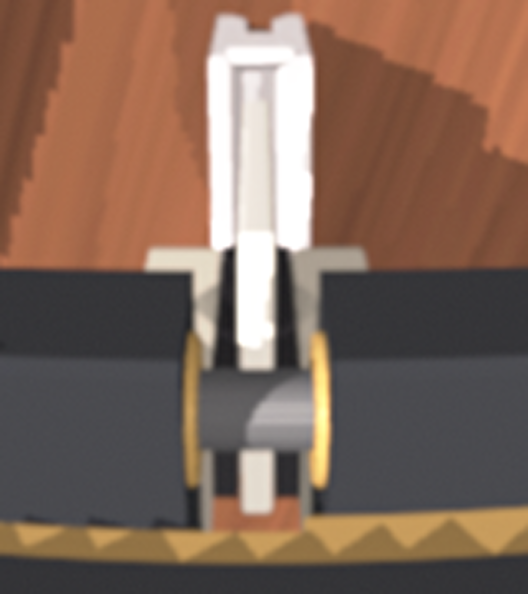

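View pics/side4.png

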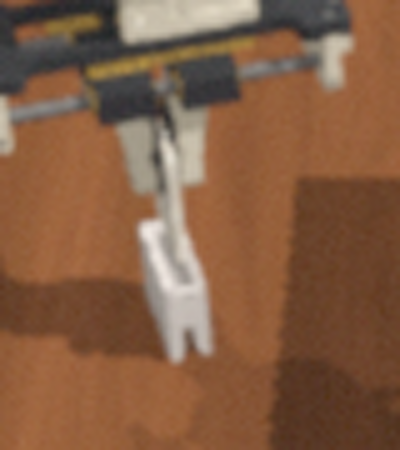

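View pics/scene4.png

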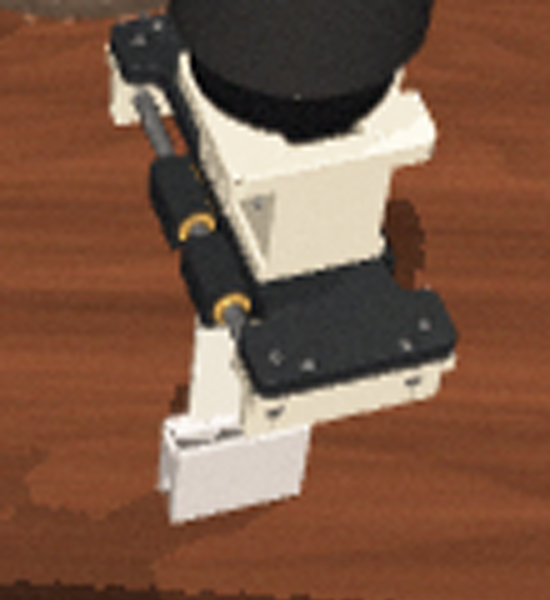

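```bash
python3 - <<'E'
from h import *
c,T=wload("w4"); Ti=np.linalg.inv(T)
Z=lambda x,y:(180+(x+.5)/3.3-.5,150+(y+.5)/3.3-.5)
t=lambda x,y,z:np.round((Ti@np.append(onz(*wray(c,T,Z(x,y)),z),1))[:3]*1000,1)
print("plate bottom",t(244,68,.0622),t(270,68,.0622))
print("plate top",t(236,232,.1322),t(275,232,.1322))
print("holder far outer",t(209,52,.05),t(313,52,.05),"near",t(211,245,.05),t(310,245,.05))
print("bevel outer far",t(228,46,.05),t(288,46,.05))
print("holder centre from w3", np.round(Ti@[.4232,.0785,.05,1],4))
print([np.round((wproj(c,T,(T@[tx/1000,ty/1000,(T[2,3]-.05),1])[:3])-[180,150])*3.3,1) for tx in(31,-31) for ty in(-11,11)])
E
```

```text
plate bottom [32.2 -2.5 37. ] [32.2  2.8 37. ]
plate top [ 25.9  -2.9 -33. ] [ 25.9   2.5 -33. ]
holder far outer [ 32.9 -10.2  49.3] [32.9 12.3 49.2] near [-12.6 -10.4  49.3] [-12.6  12.4  49.2]
bevel outer far [34.2 -6.1 49.3] [34.2  6.9 49.2]
holder centre from w3 [7.00e-04 8.00e-04 4.92e-02 1.00e+00]
[array([204.3,  59.3]), array([305.7,  59.2]), array([209. , 314.3]), array([301.4, 314.2])]
```

Call:
{"fn": "apply_moves", "kwargs": {
  "commands": [
    {"dp":[0.5,0.8,0],"yaw":0,"grip":0.0},
    {"dp":[0.5,0.8,5],"yaw":0,"grip":0.0},
    {"dp":[0.5,0.8,10],"yaw":0,"grip":0.0},
    {"dp":[0.5,0.8,14],"yaw":0,"grip":0.0},
    {"dp":[0.5,0.8,17],"yaw":0,"grip":0.0},
    {"dp":[0.5,0.8,17],"yaw":0,"grip":0.0},
    {"dp":[0.5,0.8,17],"yaw":0,"grip":0.0}
  ]
}}

```text
time_s: 6.38
tcp_pos: [0.4227, 0.0791, 0.0816]
eef_rot: [-180.0, -0.0, -72.5]
contact_force: [0.4, -0.5, -1.0]
gripper_width: 0.0053
```

Call:
{"fn": "apply_moves", "kwargs": {
  "commands": [
    {"dp":[0,0,4],"yaw":0,"grip":0.0},
    {"dp":[0,0,8],"yaw":0,"grip":0.0},
    {"dp":[0,0,12],"yaw":0,"grip":0.0},
    {"dp":[0,0,14],"yaw":0,"grip":0.0},
    {"dp":[0,0,14],"yaw":0,"grip":0.0}
  ]
}}

```text
time_s: 7.0
tcp_pos: [0.4225, 0.0789, 0.0674]
eef_rot: [180.0, -0.0, -72.5]
contact_force: [-0.7, -0.1, -0.6]
gripper_width: 0.0052
```

```bash
python3 - <<'E'
from h import *
c,T=wcap("w5")
cv2.imwrite("pics/w5a.png",cv2.resize(c["color"][150:330,180:340,::-1],None,fx=3.3,fy=3.3,interpolation=cv2.INTER_CUBIC))
E
```

```text
t 7.0 tcp [0.4225 0.0789 0.0674] rot [ 1.7998e+02 -1.0000e-02 -7.2530e+01] F [-0.72 -0.09 -0.64] w 0.0052
```

View pics/w5a.png

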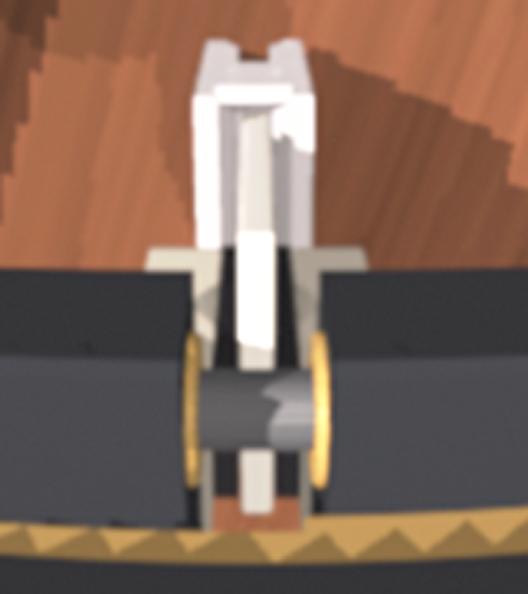

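Call:
{"fn": "apply_moves", "kwargs": {
  "commands": [
    {"dp":[0,0,1.5],"yaw":0,"grip":0.0},
    {"dp":[0,0,3],"yaw":0,"grip":0.0},
    {"dp":[0,0,4],"yaw":0,"grip":0.0},
    {"dp":[0,0,4],"yaw":0,"grip":0.0}
  ]
}}

```text
time_s: 7.55
tcp_pos: [0.423, 0.0791, 0.0649]
eef_rot: [-180.0, -0.0, -72.5]
contact_force: [-6.7, -0.2, 20.3]
gripper_width: 0.0051
```

Call:
{"fn": "apply_moves", "kwargs": {
  "commands": [
    {"dp":[0,0,-2],"yaw":0,"grip":0.0},
    {"dp":[0,0,-2],"yaw":0,"grip":0.45},
    {"dp":[0,0,-2],"yaw":0,"grip":0.45},
    {"dp":[0,0,-2],"yaw":0,"grip":0.45},
    {"dp":[0,0,-2],"yaw":0,"grip":0.45}
  ]
}}

```text
time_s: 8.18
tcp_pos: [0.4225, 0.079, 0.0654]
eef_rot: [180.0, -0.0, -72.5]
contact_force: [0.3, -0.2, 0.4]
gripper_width: 0.0371
```

```bash
python3 - <<'E'
from h import *
c,T=wcap("w6")
cv2.imwrite("pics/w6a.png",cv2.resize(c["color"][150:330,150:370,::-1],None,fx=3.3,fy=3.3,interpolation=cv2.INTER_CUBIC))
for n,box in (("side",(160,130,240,220)),):
  s=capture(n);np.savez(n+"6.npz",**s); a,b,d,e=box
  cv2.imwrite(f"pics/{n}6.png",cv2.resize(s["color"][b:e,a:d,::-1],None,fx=6,fy=6,interpolation=cv2.INTER_CUBIC)[:600,:800])
E
```

```text
t 8.175 tcp [0.4225 0.079  0.0654] rot [ 1.7998e+02 -1.0000e-02 -7.2530e+01] F [ 0.35 -0.22  0.42] w 0.0371
```

View pics/w6a.png

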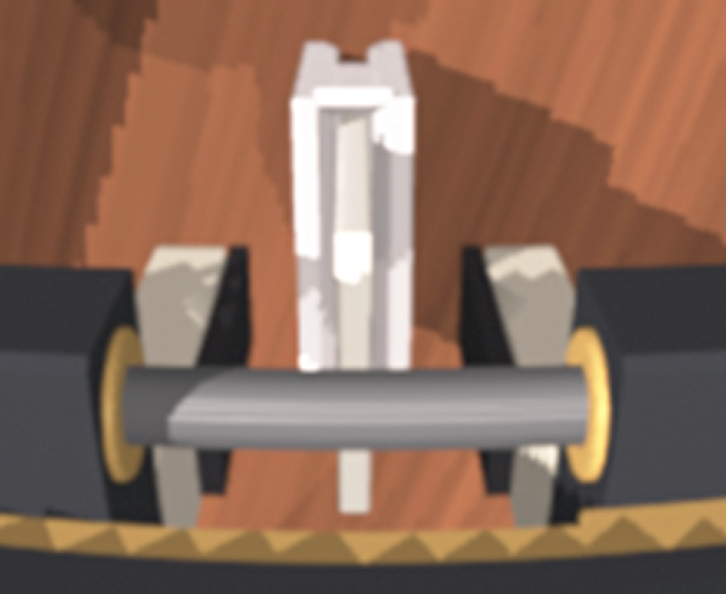

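View pics/side6.png

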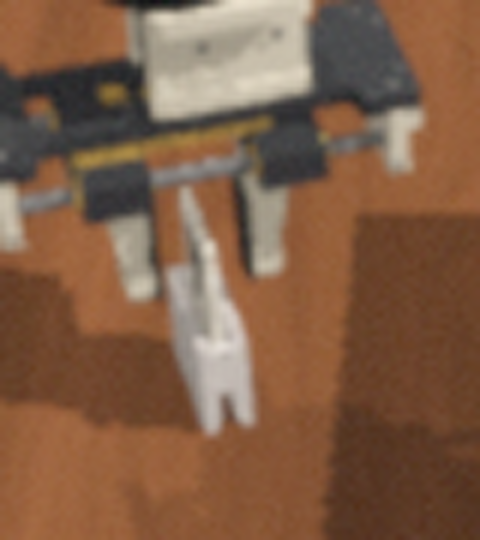

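Call:
{"fn": "apply_moves", "kwargs": {
  "commands": [
    {"dp":[0,0,10],"yaw":0,"grip":0.45},
    {"dp":[0,0,20],"yaw":0,"grip":0.45},
    {"dp":[0,0,26],"yaw":0,"grip":0.45},
    {"dp":[0,0,28],"yaw":0,"grip":0.45},
    {"dp":[0,0,28],"yaw":0,"grip":0.45},
    {"dp":[0,0,28],"yaw":0,"grip":0.45}
  ],
  "newtons": 40
}}

```text
time_s: 9.02
tcp_pos: [0.4228, 0.0791, 0.0377]
eef_rot: [-180.0, 0.0, -72.5]
contact_force: [0.6, -0.7, -1.1]
gripper_width: 0.0393
```

Call:
{"fn": "apply_moves", "kwargs": {
  "commands": [
    {"dp":[0,0,0],"yaw":0,"grip":0.0},
    {"dp":[0,0,0],"yaw":0,"grip":0.0},
    {"dp":[0,0,0],"yaw":0,"grip":0.0},
    {"dp":[0,0,0],"yaw":0,"grip":0.0},
    {"dp":[0,0,0],"yaw":0,"grip":0.0}
  ],
  "newtons": 40
}}

```text
time_s: 9.65
tcp_pos: [0.4227, 0.0791, 0.0377]
eef_rot: [-180.0, 0.0, -72.5]
contact_force: [-1.6, 0.3, 3.2]
gripper_width: 0.0216
```

```bash
python3 - <<'E'
from h import *
c,T=wcap("w7")
cv2.imwrite("pics/w7a.png",cv2.resize(c["color"][150:330,150:370,::-1],None,fx=3.3,fy=3.3,interpolation=cv2.INTER_CUBIC))
# lip/tin from scene & side
s=load("scene0.npz"); d=load("side0.npz")
im=d["color"][125:300,255:375,::-1]; cv2.imwrite("pics/side_lip.png",cv2.resize(im,None,fx=3.4,fy=3.4,interpolation=cv2.INTER_CUBIC))
im=s["color"][195:260,110:390,::-1]; cv2.imwrite("pics/scene_lip.png",cv2.resize(im,None,fx=2.8,fy=2.8,interpolation=cv2.INTER_CUBIC))
E
```

```text
t 9.65 tcp [0.4227 0.0791 0.0377] rot [-179.99    0.    -72.52] F [-1.57  0.3   3.18] w 0.0216
```

View pics/w7a.png

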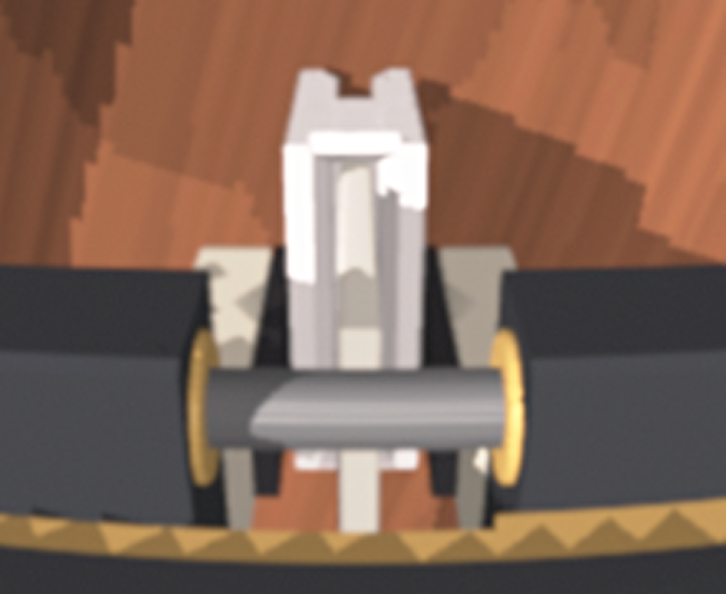

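View pics/side_lip.png

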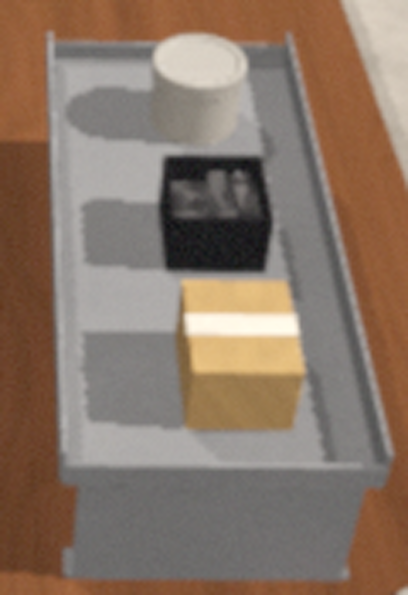

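View pics/scene_lip.png

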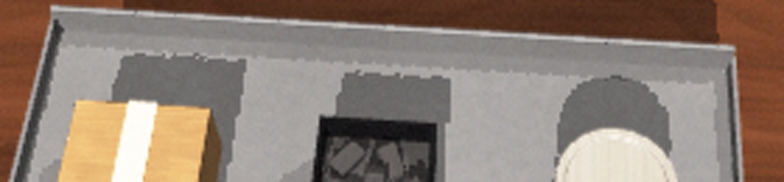

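Call:
{"fn": "apply_moves", "kwargs": {
  "commands": [
    {"dp":[0,0,-15],"yaw":0,"grip":0.0},
    {"dp":[0,0,-50],"yaw":0,"grip":0.0},
    {"dp":[0,0,-100],"yaw":0,"grip":0.0},
    {"dp":[0,0,-150],"yaw":0,"grip":0.0},
    {"dp":[5,-30,-162],"yaw":0.1,"grip":0.0},
    {"dp":[14,-80,-162],"yaw":0.2,"grip":0.0},
    {"dp":[22,-130,-162],"yaw":0.3,"grip":0.0},
    {"dp":[30,-175,-162],"yaw":0.34,"grip":0.0},
    {"dp":[36,-209,-162],"yaw":0.34,"grip":0.0},
    {"dp":[36,-209,-162],"yaw":0.34,"grip":0.0},
    {"dp":[36,-209,-162],"yaw":0.34,"grip":0.0}
  ]
}}

```text
time_s: 11.08
tcp_pos: [0.6318, 0.1072, 0.1986]
eef_rot: [179.9, -0.0, -92.0]
contact_force: [-0.4, -1.0, -1.6]
gripper_width: 0.0217
```

```bash
python3 - <<'E'
from h import *
c,T=wcap("w8")
for p in ((.6334,.108,.128),(.6205,-.2609,.128),(.6362,.1881,.128)): print(np.round(wproj(c,T,p),1))
for n in ("side","scene"):
  s=capture(n);np.savez(n+"8.npz",**s); cv2.imwrite(f"pics/{n}8.png",s["color"][:,:,::-1])
E
```

```text
t 11.075 tcp [0.6318 0.1072 0.1986] rot [ 1.7989e+02 -3.0000e-02 -9.2030e+01] F [-0.44 -0.97 -1.59] w 0.0217
[255.  200.3]
[ 254.9 -168.1]
[255.4 281.8]
```

View pics/w8.png

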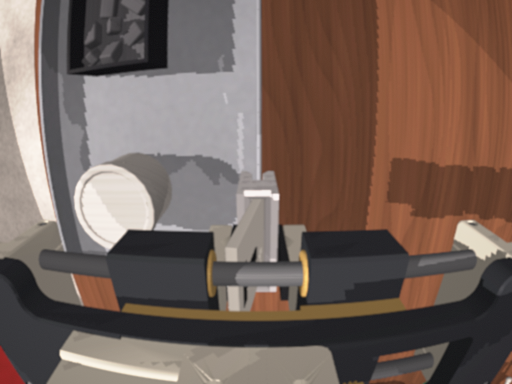

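View pics/side8.png

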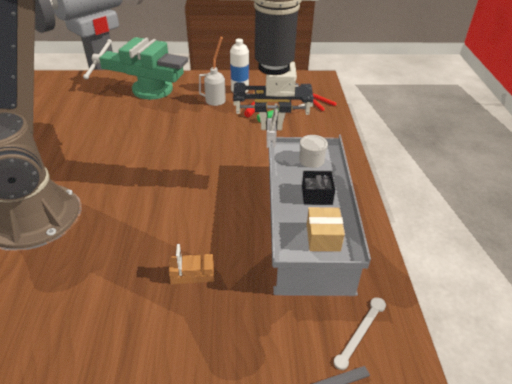

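View pics/scene8.png

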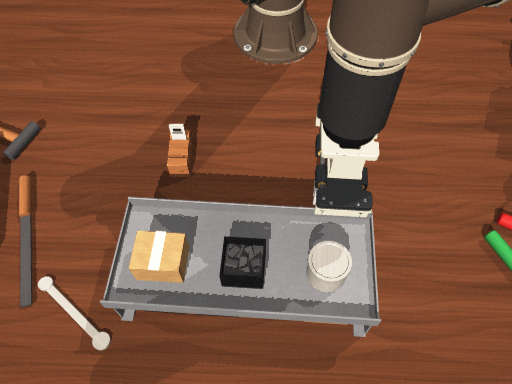

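```bash
python3 - <<'E'
from h import *
c,T=wload("w8")
cv2.imwrite("pics/w8a.png",cv2.resize(c["color"][80:320,190:330,::-1],None,fx=4,fy=4,interpolation=cv2.INTER_CUBIC)[:600])
cv2.imwrite("pics/w8b.png",cv2.resize(c["color"][160:310,190:330,::-1],None,fx=4,fy=4,interpolation=cv2.INTER_CUBIC))
E
```

```text
(no output)
```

View pics/w8a.png

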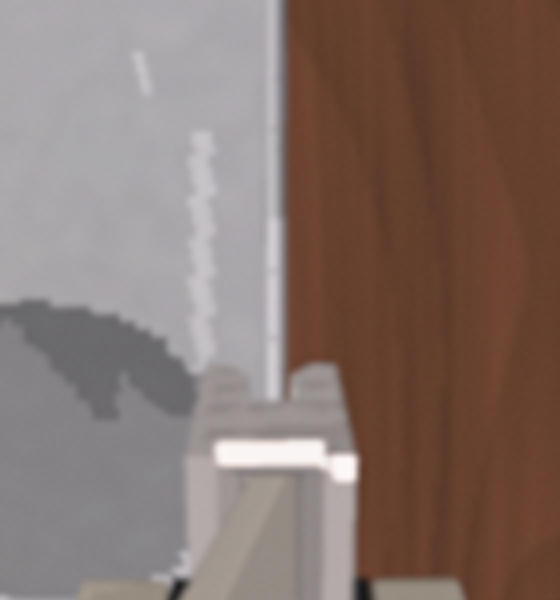

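View pics/w8b.png

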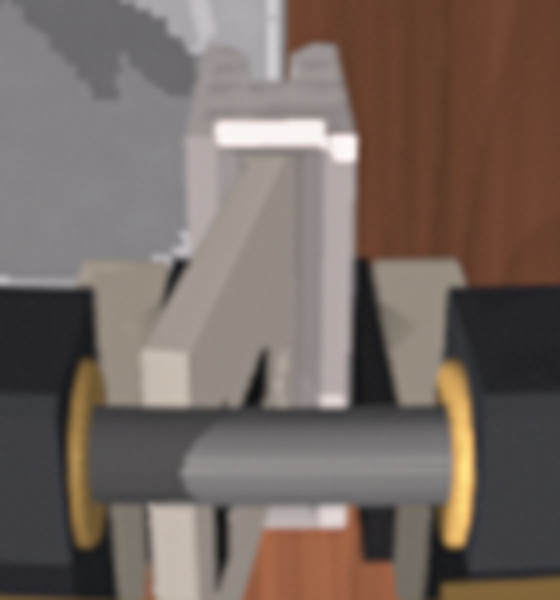

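```bash
python3 - <<'E'
from h import *
c,T=wload("w8"); Ti=np.linalg.inv(T)
Z=lambda x,y:(190+(x+.5)/4-.5,80+(y+.5)/4-.5)
t=lambda x,y,z:np.round((Ti@np.append(onz(*wray(c,T,Z(x,y)),z),1))[:3]*1000,1)
for row in (20,200,380): print("lip edges",t(267,row,.128),t(287,row,.128), np.round(onz(*wray(c,T,Z(277,row)),.128),4))
print("legs bottom inner",t(248,372,.161),t(290,372,.161),"outer",t(203,372,.161),t(338,372,.161))
print("holder top outer",t(187,460,.211),t(356,460,.211))
E
```

```text
lip edges [91.  -0.4 70.6] [91.   3.3 70.6] [0.627  0.0162 0.128 ]
lip edges [56.4 -0.5 70.6] [56.4  3.4 70.6] [0.6283 0.0509 0.128 ]
lip edges [20.6 -0.5 70.6] [20.6  3.4 70.6] [0.6295 0.0866 0.128 ]
legs bottom inner [30.5 -3.6 37.6] [30.5  3.5 37.6] outer [ 30.5 -11.3  37.6] [30.5 11.6 37.6]
holder top outer [ 31.3 -10.6 -12.4] [ 31.3  11.2 -12.4]
```

Call:
{"fn": "apply_moves", "kwargs": {
  "commands": [
    {"dp":[0,1.3,5],"yaw":0,"grip":0.0},
    {"dp":[0,1.3,15],"yaw":0,"grip":0.0},
    {"dp":[0,1.3,25],"yaw":0,"grip":0.0},
    {"dp":[0,1.3,32],"yaw":0,"grip":0.0},
    {"dp":[0,1.3,36],"yaw":0,"grip":0.0},
    {"dp":[0,1.3,40],"yaw":0,"grip":0.0},
    {"dp":[0,1.3,40],"yaw":0,"grip":0.0}
  ]
}}

```text
time_s: 12.1
tcp_pos: [0.6314, 0.1074, 0.1593]
eef_rot: [180.0, -0.0, -92.0]
contact_force: [-0.4, -1.3, -2.3]
gripper_width: 0.0214
```

```bash
python3 - <<'E'
from h import *
c,T=wcap("w9")
cv2.imwrite("pics/w9a.png",cv2.resize(c["color"][80:300,190:330,::-1],None,fx=4,fy=4,interpolation=cv2.INTER_CUBIC)[:600])
E
```

```text
t 12.1 tcp [0.6314 0.1074 0.1593] rot [ 1.7998e+02 -1.0000e-02 -9.2010e+01] F [-0.37 -1.26 -2.27] w 0.0214
```

View pics/w9a.png

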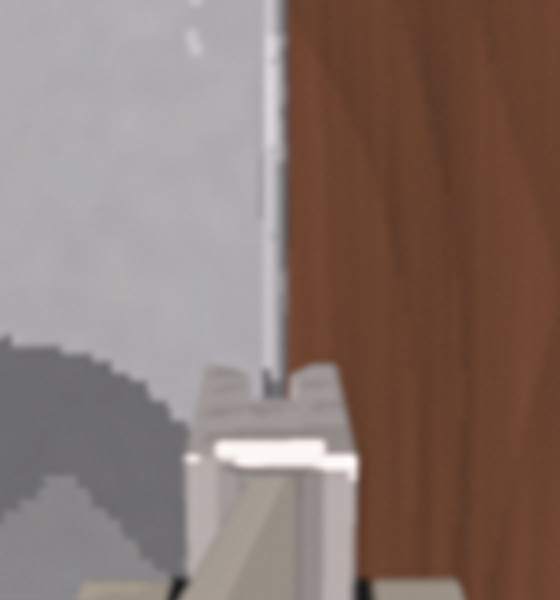

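Call:
{"fn": "apply_moves", "kwargs": {
  "commands": [
    {"dp":[0,0.7,0],"yaw":0,"grip":0.0},
    {"dp":[0,0.7,3],"yaw":0,"grip":0.0},
    {"dp":[0,0.7,6],"yaw":0,"grip":0.0},
    {"dp":[0,0.7,9],"yaw":0,"grip":0.0},
    {"dp":[0,0.7,12],"yaw":0,"grip":0.0},
    {"dp":[0,0.7,12],"yaw":0,"grip":0.0}
  ]
}}

```text
time_s: 12.9
tcp_pos: [0.6306, 0.1074, 0.1471]
eef_rot: [180.0, -0.0, -92.0]
contact_force: [-0.4, -0.6, -0.4]
gripper_width: 0.0215
```

```bash
python3 - <<'E'
from h import *
c,T=wcap("w10")
cv2.imwrite("pics/w10a.png",cv2.resize(c["color"][80:230,190:330,::-1],None,fx=4,fy=4,interpolation=cv2.INTER_CUBIC)[:600])
E
```

```text
t 12.9 tcp [0.6306 0.1074 0.1471] rot [ 1.7996e+02 -2.0000e-02 -9.2010e+01] F [-0.39 -0.63 -0.41] w 0.0215
```

View pics/w10a.png

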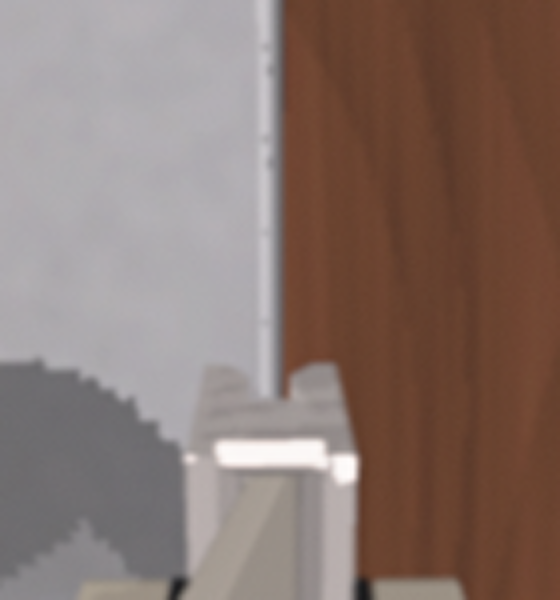

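Call:
{"fn": "apply_moves", "kwargs": {
  "commands": [
    {"dp":[0,0,1.5],"yaw":0,"grip":0.0},
    {"dp":[0,0,3],"yaw":0,"grip":0.0},
    {"dp":[0,0,3],"yaw":0,"grip":0.0},
    {"dp":[0,0,3],"yaw":0,"grip":0.0}
  ]
}}

```text
time_s: 13.45
tcp_pos: [0.6308, 0.1075, 0.1446]
eef_rot: [-180.0, 0.0, -92.0]
contact_force: [-0.5, 0.0, -1.7]
gripper_width: 0.0217
```

Call:
{"fn": "apply_moves", "kwargs": {
  "commands": [
    {"dp":[0,0,0.5],"yaw":0,"grip":0.0},
    {"dp":[0,0,1],"yaw":0,"grip":0.0},
    {"dp":[0,0,1],"yaw":0,"grip":0.0},
    {"dp":[0,0,1],"yaw":0,"grip":0.0}
  ]
}}

```text
time_s: 13.95
tcp_pos: [0.6308, 0.1075, 0.1437]
eef_rot: [-180.0, 0.0, -92.0]
contact_force: [-1.0, 0.1, -0.1]
gripper_width: 0.0218
```

Call:
{"fn": "apply_moves", "kwargs": {
  "commands": [
    {"dp":[0,0,0.5],"yaw":0,"grip":0.0},
    {"dp":[0,0,1],"yaw":0,"grip":0.0},
    {"dp":[0,0,1],"yaw":0,"grip":0.0},
    {"dp":[0,0,1],"yaw":0,"grip":0.0}
  ]
}}

```text
time_s: 14.45
tcp_pos: [0.6308, 0.1075, 0.1436]
eef_rot: [-180.0, 0.0, -92.0]
contact_force: [-2.9, 0.8, 7.0]
gripper_width: 0.0215
```

Call:
{"fn": "apply_moves", "kwargs": {
  "commands": [
    {"dp":[0,0,0.3],"yaw":0,"grip":0.0},
    {"dp":[0,0,0.3],"yaw":0,"grip":0.0},
    {"dp":[0,0,0.3],"yaw":0,"grip":0.0},
    {"dp":[0,0,0.3],"yaw":0,"grip":0.0}
  ]
}}

```text
time_s: 14.95
tcp_pos: [0.6309, 0.1075, 0.1436]
eef_rot: [-179.9, 0.0, -92.0]
contact_force: [-4.5, -0.3, 9.2]
gripper_width: 0.0216
```

```bash
python3 - <<'E'
from h import *
c,T=wcap("w11")
cv2.imwrite("pics/w11a.png",cv2.resize(c["color"][150:320,190:330,::-1],None,fx=3.5,fy=3.5,interpolation=cv2.INTER_CUBIC)[:600])
for n,b in (("side",(220,70,350,190)),("scene",(260,150,400,300))):
  s=capture(n);np.savez(n+"11.npz",**s)
  cv2.imwrite(f"pics/{n}11.png",cv2.resize(s["color"][b[1]:b[3],b[0]:b[2],::-1],None,fx=4,fy=4,interpolation=cv2.INTER_CUBIC))
E
```

```text
t 14.95 tcp [0.6309 0.1075 0.1436] rot [-1.7995e+02  1.0000e-02 -9.1980e+01] F [-4.53 -0.27  9.2 ] w 0.0216
```

View pics/w11a.png

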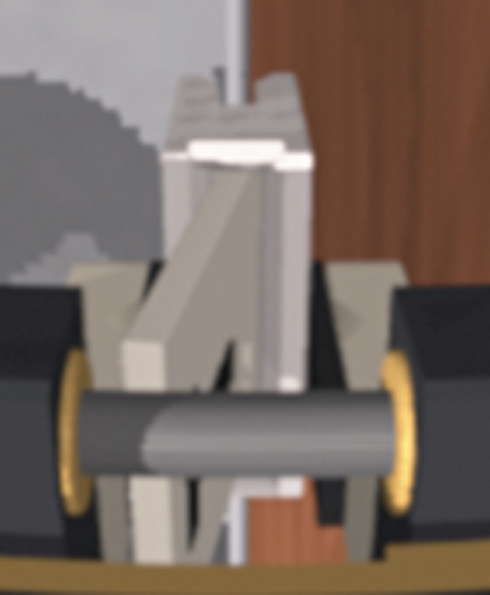

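View pics/side11.png

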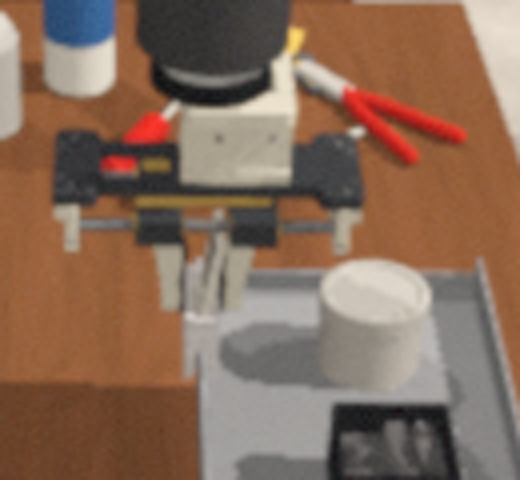

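View pics/scene11.png

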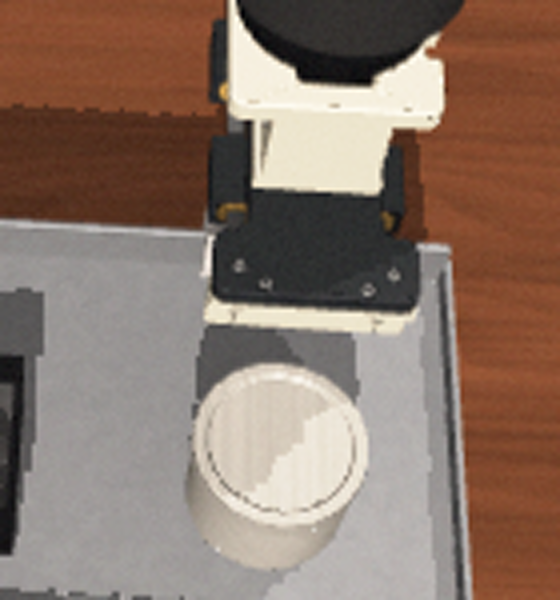

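```bash
python3 - <<'E'
from h import *
c,T=wload("w11"); Ti=np.linalg.inv(T)
for tx in (24,25,26,27):
  o,d=wray(c,T,(190+145/3.5-.4,150+340/3.5-.4)); o=(Ti@np.append(o,1))[:3]; d=Ti[:3,:3]@d
  p=o+d*(tx/1000-o[0])/d[0]; print(tx,np.round(p*1000,1),"height above holder mid",round((T[2,3]-p[2]-.1310)*1000,1))
print(get_state()["time_s"],get_state()["contact_force"])
E
```

```text
24 [ 24.  -10.1 -55.3] height above holder mid 67.9
25 [ 25.   -9.9 -57.1] height above holder mid 69.7
26 [ 26.   -9.8 -59. ] height above holder mid 71.6
27 [ 27.   -9.6 -60.8] height above holder mid 73.4
15.1 [-4.95912365 -0.02053317  9.21793663]
```

Call:
{"fn": "apply_moves", "kwargs": {
  "commands": [
    {"dp":[0,0,0.1],"yaw":0,"grip":0.0},
    {"dp":[0,0,0.1],"yaw":0,"grip":0.0},
    {"dp":[0,0,0.1],"yaw":0,"grip":0.0},
    {"dp":[0,0,0.1],"yaw":0,"grip":0.0},
    {"dp":[0,0,0.1],"yaw":0,"grip":0.0},
    {"dp":[0,0,0.1],"yaw":0,"grip":0.0}
  ]
}}

```text
time_s: 15.85
tcp_pos: [0.6309, 0.1075, 0.1436]
eef_rot: [-179.9, 0.0, -92.0]
contact_force: [-4.0, -0.1, 8.2]
gripper_width: 0.0215
```

Call:
{"fn": "apply_moves", "kwargs": {
  "commands": [
    {"dp":[0,0,0.2],"yaw":0,"grip":0.0},
    {"dp":[0,0,0.2],"yaw":0,"grip":0.0},
    {"dp":[0,0,0.2],"yaw":0,"grip":0.0},
    {"dp":[0,0,0.2],"yaw":0,"grip":0.0},
    {"dp":[0,0,0.2],"yaw":0,"grip":0.0},
    {"dp":[0,0,0.2],"yaw":0,"grip":0.0}
  ]
}}

```text
time_s: 16.6
tcp_pos: [0.6309, 0.1075, 0.1436]
eef_rot: [-179.9, 0.0, -92.0]
contact_force: [-5.3, 0.5, 10.7]
gripper_width: 0.0215
```

```bash
python3 -c "
from plant import close_job,get_state
print(get_state()['contact_force'],get_state()['time_s']); print(close_job())"
```

```text
[-5.3296895   0.45840597 10.69194152] 16.6
the job is handed in; nothing more can be done
None
```

The wider plate is in the holder's pocket, and the loaded holder sits on the lip in front of the tin. I handed the job in at 16.6 s, still gripping the holder at 40 N and pressing it down.

- **Plate in pocket:** it went in without force until it stopped on the pocket floor at about 20 N, where the measured height put its lower edge about 28 mm above the bench, as it should be.
- **Holder on lip:** contact came with the tool at 143.6 mm, against 143.7 mm predicted for fully home. The tool was within about 1 mm of the tin's centre line, and its turn matched the lip's measured direction to about 0.1°. The lip was within about 1 mm of the slot's centre.
- **Push:** the last reading was about 10.7 N upward on the tool, with about 5 N sideways along x.
- **Other objects:** the pictures show no shift of the tin, bin, carton, narrow plate or block. I judged that by eye and did not measure it.

One thing was not as I expected: while being carried, the plate leaned about 9° inside its loose pocket. Its top edge measured about 70–72 mm above the holder's centre, which fits a plate still on the pocket floor, so I left it. I estimate its centre about 5 mm to one side, against the 12 mm allowed.

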